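Load and close a sensor test fixture

TASK

Load every sensor module on the bench upright into a nest of its own in the test fixture's tray, then hang the yellow-framed gate on the fixture's two pintle pins, fully down on both, and leave it shut across the open side. Only then turn the air regulator's knob until its white line points at the red mark, and then slide the clear lock hood fully over the knob. Leave the other things on the bench where they are, and if a module gets knocked out of place, put it right.

Things in the scene. Friction and masses are not known exactly. Their poses are not given: they have to be found in the camera images.
- fixture: Fixed grey base plate 200 x 260 mm (y -150 to 110), top at z 20 mm. Origin on the bench under the tray's centre; x points out of the open side. Dark tray, 2 x 2 square nests 58 mm wide, centres at x, y = +-31.5 mm, floors at z 25, rims at z 39 mm. Clear fence to z 95 mm, inner faces x -86, y +-86 mm; its front ends (x 75 mm) stop the gate, whose shut place is x 85, y 0, underside z 20 mm.
- pin_low (a point): Foot of the lower of two brass pintle pins, on the base plate at fixture x 85, y -107, z 20 mm. Both pins are upright, 6 mm thick and 18 mm tall, the top 6 mm tapered. A dark post (16 x 16 mm, to z 80 mm) stands beside them at y -132 mm.
- pin_up (a point): Foot of the upper pin, 60 mm straight above the lower one's foot, on a bracket 8 mm thick (16 mm along x, y -140 to -100 mm). Bring the lower knuckle in level from outside (fixture +x) between this bracket and the lower pin's tip, the gate about 28 mm above its seat, then lower it.
- gate: Loose clear leaf in a yellow frame, 12 (x) x 190 (y) x 100 mm (z), about 300 g, centre of mass near mid-width. Origin at the centre of its lower edge, z up. Grip the top edge across the 12 mm. Shut, its axes are parallel to the fixture's. At first it stands upright, lower edge 8 mm above the bench, in a fixed black stand (80 x 150 mm) with a 16 mm slot between lugs 40 mm high.
- knuckle_low (a point): Centre of the lower end of the lower knuckle's bore, gate frame (0, -107, 0) mm. Both knuckles are steel rings 16 mm outside, bore 10 mm, 14 mm high, standing off the gate's -y end.
- knuckle_up (a point): Centre of the lower end of the upper knuckle's bore (gate frame 0, -107, 60 mm).
- regulator: Fixed blue air regulator block, 90 mm along x, spanning y -40 to 140 mm, top 30 mm above the bench. Origin on the bench under the knob's axis. A white dial lies round the knob.
- knob (a joint): Angle of the black regulator knob, rad, 0 to 2.7: at 0 its white line points along the regulator's +x, and it grows clockwise seen from above. It stays where it is left (friction 0.03 N m).
- knob_grip (a point): On the knob's axis in the middle of the height of its grip bar, 51 mm above the bench. The bar is 42 mm long (the white line runs along its pointing half), 12 mm wide and 26 mm high (its top 61 mm above the bench).
- knob_pointer (a point): Point on the dial that the knob's white line points at, 28 mm from the axis.
- mark (a joint): Angle of the red mark on the dial, rad, counted like the knob's: the knob is set when the two are equal. The mark cannot be moved by touching it.
- mark_tip (a point): The red mark, 28 mm from the knob's axis.
- lock (a joint): Travel of the clear lock hood, m: 0 = open (centre at regulator y = 100 mm), 0.100 = fully over the knob. Slides along the regulator's -y, stays where left (friction 1.5 N). Hood 78 x 60 mm (x, y), top 70 mm above the bench; on the middle of its top an orange tab, 30 (x) x 14 (y) mm and 22 mm high, its top about 91 mm above the bench.
- module0: Sensor module: a round green three-board stack, 50 mm diameter and 22 mm high, with one white can, 22 mm diameter and 30 mm high, standing in the middle (52 mm high in all, 70 g). Origin at the centre of its underside, z up through the can. Stands upright on the bench; best gripped by the can. From 2 to 4 of the four modules are present.
- module1: Sensor module: a round green three-board stack, 50 mm diameter and 22 mm high, with one white can, 22 mm diameter and 30 mm high, standing in the middle (52 mm high in all, 70 g). Origin at the centre of its underside, z up through the can. Stands upright on the bench; best gripped by the can. From 2 to 4 of the four modules are present.
- module2: Sensor module: a round green three-board stack, 50 mm diameter and 22 mm high, with one white can, 22 mm diameter and 30 mm high, standing in the middle (52 mm high in all, 70 g). Origin at the centre of its underside, z up through the can. Stands upright on the bench; best gripped by the can. From 2 to 4 of the four modules are present.
- module3: Sensor module: a round green three-board stack, 50 mm diameter and 22 mm high, with one white can, 22 mm diameter and 30 mm high, standing in the middle (52 mm high in all, 70 g). Origin at the centre of its underside, z up through the can. Stands upright on the bench; best gripped by the can. From 2 to 4 of the four modules are present.
- screwdriver: Bystander: red screwdriver lying on the bench. Leave it.
- spool: Bystander: metal solder spool, 52 mm diameter, 40 mm high. Leave it.
- tin: Bystander: small whitish jar, 48 mm diameter, 35 mm high. Leave it.
- phone: Bystander: black phone, 150 x 72 x 9 mm. Leave it.
- flux: Bystander: small amber bottle, 36 mm diameter, 70 mm high. Leave it.
- bin: Bystander: yellow bin, 100 x 70 x 50 mm. Leave it.
- pliers: Bystander: blue-handled pliers. Leave them.
There are look-alikes about, which are no part of the job. Leave any pink look-alike of the module0 alone.

How it is judged:
By the outcome, as a careful person would: the job done as asked, in the order asked, and still so for the second after the job is handed in, with the robot touching nothing.
Of module0, module1, module2, module3 only 2 to 4 are there at a start; the rules pass over those that are not, and their reading is None.
At some moment in a run one of module0, module1, module2, module3 may be knocked a few centimetres aside while the robot is not near it.
It also fails if it takes over 210 s, if anything falls off the work surface, if the arm or the gripper's body presses on something with over 40 N, if the wrist force passes 120 N, or if a joint passes its speed limit or range.

ROBOT

A 6-joint arm with a two-finger parallel gripper is mounted at the origin on the work surface. World frame = base frame: x ahead of the robot, y to its left, z up, the work surface at z = 0. Lengths are in m, angles in rad, forces in N, time in s.
With the tool pointing down it reaches from about 0.35 to 0.775 m from the base axis. Payload 7.3 kg.
Tool frame: the origin (TCP) lies on the centre line of the jaws, within the pads' length; the fingertips stand 17 mm ahead of it and the grasp point (between the pads) lies 2 mm behind it (robot.tip_extent is the distance from the TCP to the fingertips, in m); z points along the fingers, y is the line along which they close (so a half turn about z gives the same grasp; the last joint's range is limited). The gripper opens to 92 mm and grips with 3 to 60 N. Pads are 19 mm wide; open, the fingers measure 130 mm over their backs; the gripper's body (75 mm by 190 mm) begins 47 mm behind the grasp point.
Start: joints at [-1.313, 0.342, 1.524, -0, 1.275, -0.146], TCP at [0.206, -0.483, 0.244] pointing down, gripper open.
Joint ranges: [-2.53, 2.53], [-0.77, 2.02], [0.04, 2.7], [-1, 4.14], [0.28, 2.66], [-3.11, 3.11]. Speed limits (rad/s): [2.57, 2.57, 3.14, 3.14, 3.14, 3.14].

INTERFACE

Orientations are given as [roll, pitch, yaw] about the fixed x, y, z axes, in that order (R = Rz(yaw) Ry(pitch) Rx(roll)).
In Python, from cell import robot gives the robot as it stands.
- The arm moves only by the tool step_arm, never from a script. Its argument "motion" is a list of rows, each a list of 2 entries, a list of its own where there are three numbers: the shift along the tool's x, y, z in units of 60 mm (1.0 is 60 mm), then the turn about the tool's z in rad. In form: [[[x, y, z], spin], ...]. A call has 1 to 10 rows; each row is the pose to reach, as a shift and turn from the pose commanded when the call began, along the tool's axes at that moment; what a row does not reach only later rows make up. A row lasts 1/8 s, in which the tool goes at most 62.5 mm and 10.7 degrees, less where a joint would pass 70% of its speed; a pose out of reach is approached as far as the arm can. A call with a gripper value outside its range is refused whole. "hand" is the closure in counts, from 0 (fully open) to 255 (shut), set as the call begins (left out, the last holds). The fingers move at their own pace and stop on an object; "squeeze" is the grip in N (left out, the last holds). Time passes only in rows, so rows that repeat a pose let the fingers close. It gives the time, the measured TCP pose, the force, the opening and the grip force at its end, in the units of the state.
- robot.observe(): the state, without advancing time (a new reading comes with each control period).
- robot.read_camera(name): name is "scene" or "top" or "wrist"; returns a dict with "pixels" (400x640x3 uint8, red, green, blue), "intrinsics" (3x3 intrinsics, pixels), "k1" (the pictures are not rectified: a ray, as slopes to the right and down, at radius r is drawn at 1 + k1 r^2 times it, then the intrinsics apply), "xyz" and "rotation" of the camera in the world; the wrist camera has in their place "T_tool_cam" (4x4, takes a point from camera to tool coordinates, whose origin is the TCP and whose axes are the flange's). Camera axes: x right, y up, looking along -z (the intrinsics and any distortion apply to the point x, -y, -z); pixel columns grow to the right and rows downward; lengths in m; the calibration is good to about 2 mm. A picture is of the moment at which its call begins: read the wrist's pose just before it. There is no depth.
- robot.hand_in(): hands the job in; it is judged then, once.
The state is a dict: "time": time; "qpos": joint angles; "qvel": joint speeds; "joint_efforts": joint torques, N m; "tool_pos": TCP position; "tool_rot": TCP orientation; "contact_force": force on the tool from outside, world axes, zero at the start; "torque": the same for the moment, N m; "opening": finger opening in m; "grip_force": force on a finger pad.
Only numpy, scipy, OpenCV 4.12 (cv2) and the standard library are available. Lean on these libraries where they do the work, as an engineer would, in place of code of your own. Each camera call takes 0.05 s, during which the arm holds its last target. There are 200 camera calls.

## Working session

There is one attempt and no reset: what is moved stays moved. The work goes in short steps, Python scripts to look and compute and a tool call to move; the robot and the scene stay as the last step left them, time stands still between calls to the robot, and variables do not carry over. Pictures are saved under pics/ and viewed, at most 14 in all, crops included, and the job is handed in when it is done.

Besides the shell and the picture viewer there is one more tool, called after "Call:" as name(argument=value, ...) on one line, values as JSON. step_arm: Moves the arm, as the interface text tells. Its arguments: {"type":"object","properties":{"motion":{"type":"array"},"hand":{"type":"number"},"squeeze":{"type":"number"}},"required":["motion"]}

```bash
mkdir -p pics; ls; cat > h.py <<'E'
import numpy as np, cv2
from cell import robot
from scipy.spatial.transform import Rotation as R
def cam(name,save=None):
    s=robot.observe(); c=robot.read_camera(name)
    if name=='wrist':
        T=np.eye(4); T[:3,:3]=R.from_euler('xyz',s['tool_rot']).as_matrix(); T[:3,3]=s['tool_pos']
        T=T@np.array(c['T_tool_cam']); c['xyz']=T[:3,3]; c['rotation']=T[:3,:3]
    if save:
        cv2.imwrite('pics/'+save+'.png',c['pixels'][:,:,::-1])
        np.savez('pics/'+save+'.npz',xyz=c['xyz'],rotation=c['rotation'],intrinsics=c['intrinsics'],k1=c['k1'],pixels=c['pixels'])
    return c
def load(n): return dict(np.load('pics/'+n+'.npz'))
def ray(c,u,v):
    K=np.array(c['intrinsics']); xd=np.array([(u-K[0,2])/K[0,0],(v-K[1,2])/K[1,1]]); p=xd.copy()
    for _ in range(20): p=xd/(1+float(c['k1'])*(p@p))
    return np.array(c['xyz']),np.array(c['rotation'])@np.array([p[0],-p[1],-1])
def onz(c,u,v,z):
    o,d=ray(c,u,v); return o+d*(z-o[2])/d[2]
def proj(c,P):
    P=np.atleast_2d(P); q=(P-np.array(c['xyz']))@np.array(c['rotation']); s=np.c_[q[:,0],-q[:,1]]/(-q[:,2:3])
    s=s*(1+float(c['k1'])*(s**2).sum(1,keepdims=True)); K=np.array(c['intrinsics'])
    return np.c_[s[:,0]*K[0,0]+K[0,2],s[:,1]*K[1,1]+K[1,2]]
def crop(n,u0,v0,w,h,out,k=4):
    im=cv2.imread('pics/'+n+'.png')[v0:v0+h,u0:u0+w]; cv2.imwrite('pics/'+out+'.png',cv2.resize(im,None,fx=k,fy=k,interpolation=cv2.INTER_CUBIC))
E
python3 - <<'E'
from h import *
for n in('top','scene'):
    c=cam(n,n+'0'); print(n,c['xyz'],np.round(c['rotation'],3),c['intrinsics'],c['k1'])
c=cam('wrist','w0');print(c['T_tool_cam'],robot.observe())
a=cv2.imread('pics/top0.png');b=cv2.imread('pics/scene0.png')
cv2.imwrite('pics/top0b.png',cv2.resize(a,(800,500)))
E
```

```text
pics
top [ 0.38918969 -0.0552198   1.1912704 ] [ 0.159  0.015 -1.565] [[430.99616577   0.         310.77761156]
 [  0.         430.99616577 199.86023994]
 [  0.           0.           1.        ]] -0.0005495394485261514
scene [1.26545553 0.21150578 1.05421616] [ 0.649 -0.005  1.921] [[442.20305911   0.         316.05421993]
 [  0.         442.20305911 203.32577786]
 [  0.           0.           1.        ]] -0.01123678290198375
[[ 1.20802823e-03  9.55000432e-01  2.96601948e-01  8.06848990e-02]
 [ 9.99998805e-01 -1.43987991e-03  5.63243626e-04 -9.32284568e-04]
 [ 9.64969093e-04  2.96600913e-01 -9.55001030e-01 -1.41686425e-01]
 [ 0.00000000e+00  0.00000000e+00  0.00000000e+00  1.00000000e+00]] {'time': 0.15, 'qpos': array([-1.31298799e+00,  3.42599572e-01,  1.52476011e+00,  3.17371043e-05,
        1.27538881e+00, -1.46012039e-01]), 'qvel': array([ 0.00026627, -0.00342071, -0.00306971, -0.00117397,  0.00029422,
       -0.00153501]), 'joint_efforts': array([ 1.09571283e-03, -4.31469548e+01, -2.44353837e+01,  7.17744324e-02,
        5.37733140e-02, -8.35303581e-05]), 'tool_pos': array([ 0.20624569, -0.48250479,  0.24319853]), 'tool_rot': array([-3.14045353e+00, -1.98195777e-04,  4.03811009e-01]), 'contact_force': array([ 0.82806733, -0.68916542, -0.0407927 ]), 'torque': array([-0.0029389 ,  0.01666617, -0.06388375]), 'grip_force': 0.0, 'opening': 0.09154643700900773}
```

```bash
python3 - <<'E'
s=open('h.py').read()
s=s.replace("    if save:","    else: c['rotation']=R.from_euler('xyz',c['rotation']).as_matrix()\n    if save:",1)
open('h.py','w').write(s)
from h import *
for n in('top0','scene0'):
    d=load(n); d['rotation']=R.from_euler('xyz',d['rotation']).as_matrix(); np.savez('pics/'+n+'.npz',**d); print(d['rotation'].round(2))
E
```

```text
[[ 0.01  0.99 -0.16]
 [-1.    0.   -0.02]
 [-0.01  0.16  0.99]]
[[-0.34 -0.75  0.57]
 [ 0.94 -0.28  0.2 ]
 [ 0.    0.6   0.8 ]]
```

View pics/top0b.png

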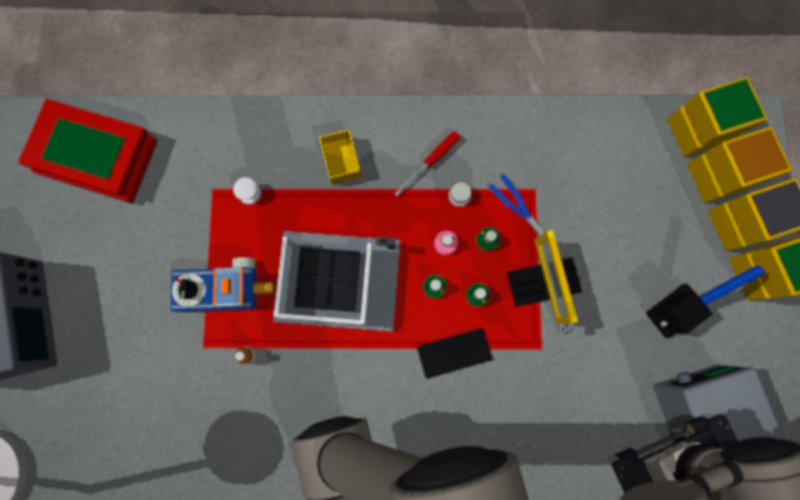

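View pics/scene0.png

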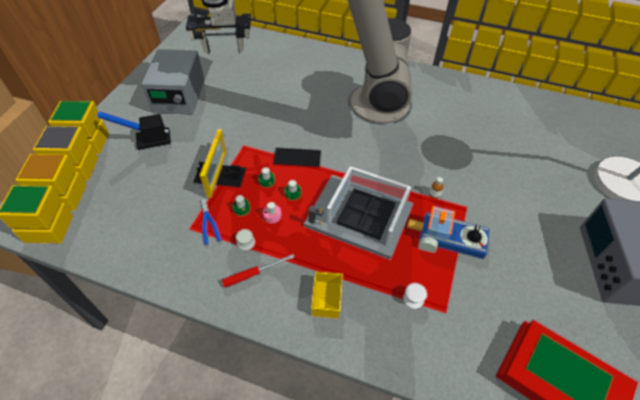

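```bash
python3 - <<'E'
from h import *
crop('top0',125,175,200,100,'c1',4)
crop('scene0',295,155,200,110,'c2',4)
E
```

```text
(no output)
```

View pics/c1.png

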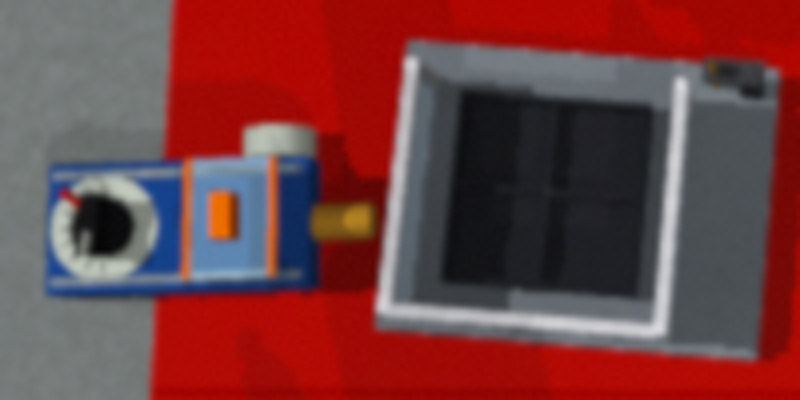

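View pics/c2.png

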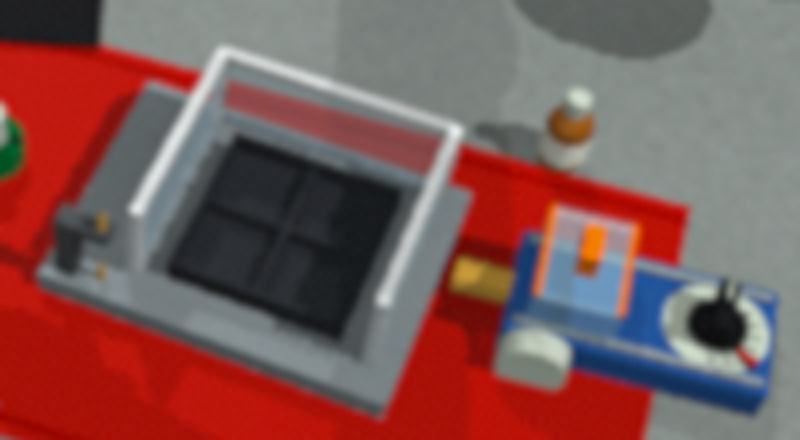

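```bash
cat > fit.py <<'E'
from h import *
from scipy.optimize import least_squares
def uc(l,u0,v0,k=4): return [(u0+(a+.5)/k-.5, v0+(b+.5)/k-.5) for a,b in l]
def T2(p,P):
    c,s=np.cos(p[2]),np.sin(p[2]); P=np.atleast_2d(P); return np.c_[p[0]+c*P[:,0]-s*P[:,1],p[1]+s*P[:,0]+c*P[:,1],P[:,2]]
def fit(sets,x0):
    f=lambda p:np.concatenate([(proj(c,T2(p,P))-np.array(px)).ravel() for c,P,px in sets])
    r=least_squares(f,x0,loss='soft_l1'); return r.x,f(r.x).reshape(-1,2)
E
python3 - <<'E'
from fit import *
t,s=load('top0'),load('scene0'); m=1e-3
P=np.array([[100,110,20],[100,-150,20],[-100,-150,20],[-100,110,20]])*m
a=(t,P,uc([(412,42),(778,70),(760,357),(376,328)],125,175))
b=(s,P[[2,1,0,3]],uc([(150,85),(38,280),(382,415),(470,190)],295,155))
for S in([a],[b],[a,b]):
    p,r=fit(S,[.45,.1,0]); print('fix',p.round(4),r.round(1).tolist())
q=np.array([[-45,-40,30],[45,-40,30],[45,140,30],[0,0,61]])*m
a=(t,q,uc([(48,163),(46,294),(316,290),(103,222)],125,175))
b=(s,np.array([[45,-40,30],[-45,-40,30],[0,0,61]])*m,uc([(778,292),(757,392),(722,315)],295,155))
for S in([a],[a,b]):
    p,r=fit(S,[.45,.35,3.1]); print('reg',p.round(4),r.round(1).tolist())
for n,u,v in(('A',489,236),('B',436,282),('C',481,291),('pink',447,239)):
    print(n,onz(t,u*.8,v*.8,.052).round(3))
for u,v in((545,236),(573,321)): print('gate top',onz(t,u*.8,v*.8,.108).round(3))
E
```

```text
fix [ 0.5119  0.0946 -0.0724] [[-0.9, -0.5], [1.0, -0.6], [-0.1, 0.7], [0.1, 0.4]]
fix [ 0.5213  0.0967 -0.078 ] [[-0.7, -0.1], [-0.6, -0.2], [0.7, -0.6], [0.6, 1.7]]
fix [ 0.5143  0.0951 -0.0742] [[-1.0, -1.5], [0.9, -1.4], [-0.3, -0.1], [-0.1, -0.6], [-0.6, -1.8], [-0.3, -2.1], [0.9, -3.0], [0.4, -0.3]]
reg [0.4879 0.3932 3.168 ] [[1.5, -0.2], [0.6, 0.2], [-0.4, -0.2], [-2.7, 0.2]]
reg [0.489  0.3926 3.1549] [[2.0, -0.8], [0.6, -0.4], [-0.4, 0.0], [-2.5, -0.2], [-0.6, -0.9], [1.1, 0.2], [0.2, -4.2]]
A [ 0.603 -0.253  0.052]
B [ 0.504 -0.138  0.052]
C [ 0.485 -0.233  0.052]
pink [ 0.596 -0.163  0.052]
gate top [ 0.593 -0.357  0.108]
gate top [ 0.421 -0.405  0.108]
```

```bash
cat > go.py <<'E'
from h import *
def go(x,y,z,yaw,frm=None):
    s=robot.observe(); p=np.array(s['tool_pos']); r=s['tool_rot']
    M=R.from_euler('xyz',r).as_matrix()
    d=M.T@(np.array([x,y,z])-p)/.06; sp=-(yaw-r[2]); sp=(sp+np.pi)%(2*np.pi)-np.pi
    q1=np.arctan2(y,x); print('shift',d.round(3).tolist(),'spin',round(sp,3),'q6',round(q1+np.pi/2-yaw,2),'now',p.round(4),np.round(r,4))
E
python3 -c "
from go import *
go(.45,-.22,.30,0)"
```

```text
shift [5.455, -2.428, -0.943] spin 0.404 q6 1.12 now [ 0.2062 -0.4825  0.2432] [-3.1405e+00 -2.0000e-04  4.0380e-01]
```

Call:
step_arm(motion=[[[5.45,-2.43,-0.94],0.404],[[5.45,-2.43,-0.94],0.404],[[5.45,-2.43,-0.94],0.404],[[5.45,-2.43,-0.94],0.404],[[5.45,-2.43,-0.94],0.404],[[5.45,-2.43,-0.94],0.404],[[5.45,-2.43,-0.94],0.404],[[5.45,-2.43,-0.94],0.404],[[5.45,-2.43,-0.94],0.404],[[5.45,-2.43,-0.94],0.404]], hand=0)

```text
time: 1.4
tool_pos: [0.449, -0.2213, 0.2999]
tool_rot: [-3.142, 0.0, -0.002]
contact_force: [-1.1, -0.2, 0.3]
opening: 0.0918
grip_force: 0.0
```

```bash
python3 -c "
from h import *
print(robot.observe()['tool_pos'],robot.observe()['tool_rot'])
c=cam('wrist','w1'); print(c['intrinsics'][0],c['k1'])
crop('w1',0,0,640,400,'w1b',1.25)"
```

```text
[ 0.44897278 -0.22126439  0.29991946] [-3.14153709e+00  4.22091545e-04 -2.40967892e-03]
[323.74290742   0.         319.72471625] -0.024455039641040077
```

View pics/w1b.png

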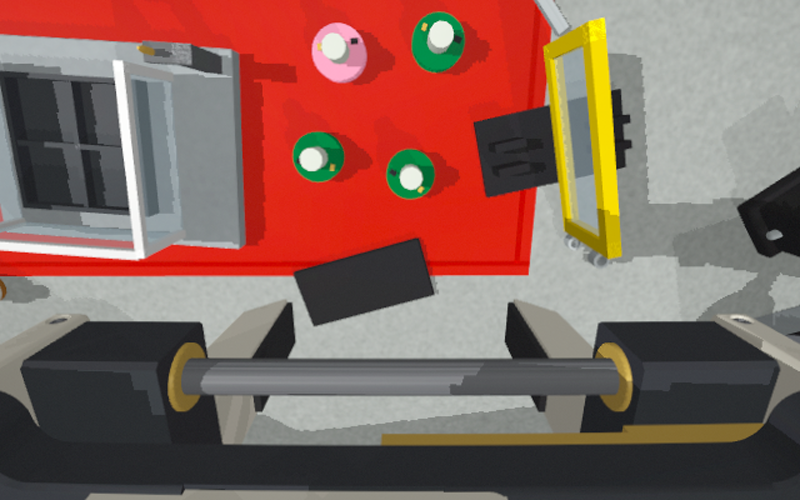

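```bash
python3 - <<'E'
from fit import *
w=load('w1');t,s=load('top0'),load('scene0'); m=1e-3
k=lambda u,v:((u+.5)/1.25-.5,(v+.5)/1.25-.5)
for n,u,v in(('A',440,36),('B',313,159),('C',411,177),('pink',334,46)): print(n,onz(w,*k(u,v),.052).round(4))
a,b=onz(w,*k(598,20),.108),onz(w,*k(613.5,257),.108); d=a-b
print('gate',a.round(4),b.round(4),np.linalg.norm(d),((a+b)/2).round(4),np.degrees(np.arctan2(d[1],d[0])))
P=np.array([[100,110,20],[100,-150,20],[-100,-150,20],[-100,110,20]])*m
A=(t,P,uc([(412,42),(778,70),(760,357),(376,328)],125,175))
W=(w,P[[1,2]],[k(242,50),k(243,247)])
for S in([W],[A,W]):
    p,r=fit(S,[.51,.095,-.07]); print('fix',p.round(4),r.round(1).tolist())
E
```

```text
A [ 0.6053 -0.2552  0.052 ]
B [ 0.5006 -0.1383  0.052 ]
C [ 0.4836 -0.2308  0.052 ]
pink [ 0.5976 -0.1626  0.052 ]
gate [ 0.6059 -0.3672  0.108 ] [ 0.4214 -0.4064  0.108 ] 0.1886490378518499 [ 0.5136 -0.3868  0.108 ] 12.001966035597665
fix [ 0.518   0.0898 -0.1079] [[0.1, -0.8], [-0.1, 1.6]]
fix [ 0.5129  0.0927 -0.0795] [[0.1, -1.2], [1.9, -0.6], [0.3, 0.7], [0.5, -0.3], [-4.3, -0.2], [0.2, 2.4]]
```

Call:
step_arm(motion=[[[0.86,-1.383,3.0],0],[[0.86,-1.383,3.0],0],[[0.86,-1.383,3.0],0],[[0.86,-1.383,3.0],0],[[0.86,-1.383,3.0],0],[[0.86,-1.383,3.6],0],[[0.86,-1.383,4.0],0],[[0.86,-1.383,4.28],0],[[0.86,-1.383,4.28],0],[[0.86,-1.383,4.28],0]], hand=140, squeeze=15)

```text
time: 2.7
tool_pos: [0.5024, -0.1385, 0.0452]
tool_rot: [3.14, -0.003, -0.001]
contact_force: [-0.2, 0.3, 0.2]
opening: 0.0415
grip_force: 0.0
```

Call:
step_arm(motion=[[[0,0,0],0],[[0,0,0],0],[[0,0,0],0],[[0,0,0],0],[[0,0,-1],0],[[0,0,-2],0],[[0,0,-3],0],[[0,0,-3],0]], hand=255)

```text
time: 3.7
tool_pos: [0.5035, -0.138, 0.228]
tool_rot: [3.138, -0.009, 0.0]
contact_force: [0.2, 0.5, -2.4]
opening: 0.0217
grip_force: 15.0
```

```bash
python3 -c "
from go import *
c=cam('wrist','w2'); crop('w2',0,0,640,400,'w2b',1.25)
go(.44,.08,.24,-.075)"
```

```text
shift [-1.033, -3.624, -0.26] spin 0.075 q6 1.83 now [ 0.502  -0.1374  0.225 ] [ 3.1399 -0.0039  0.    ]
```

Call:
step_arm(motion=[[[-1.03,-3.62,-0.6],0.075],[[-1.03,-3.62,-0.6],0.075],[[-1.03,-3.62,-0.6],0.075],[[-1.03,-3.62,-0.6],0.075],[[-1.03,-3.62,-0.6],0.075],[[-1.03,-3.62,-0.6],0.075],[[-1.03,-3.62,-0.6],0.075],[[-1.03,-3.62,-0.6],0.075]])

```text
time: 4.75
tool_pos: [0.4397, 0.0791, 0.2588]
tool_rot: [3.141, 0.001, -0.077]
contact_force: [0.8, -0.3, -0.4]
opening: 0.0217
grip_force: 15.0
```

```bash
python3 -c "
from go import *
go(.44,.08,.26,-.075)
c=cam('wrist','w3'); crop('w3',0,0,640,400,'w3b',1.25)"
```

```text
shift [0.003, -0.016, -0.02] spin -0.002 q6 1.83 now [0.4397 0.0791 0.2588] [ 3.1414e+00  9.0000e-04 -7.6900e-02]
```

View pics/w3b.png

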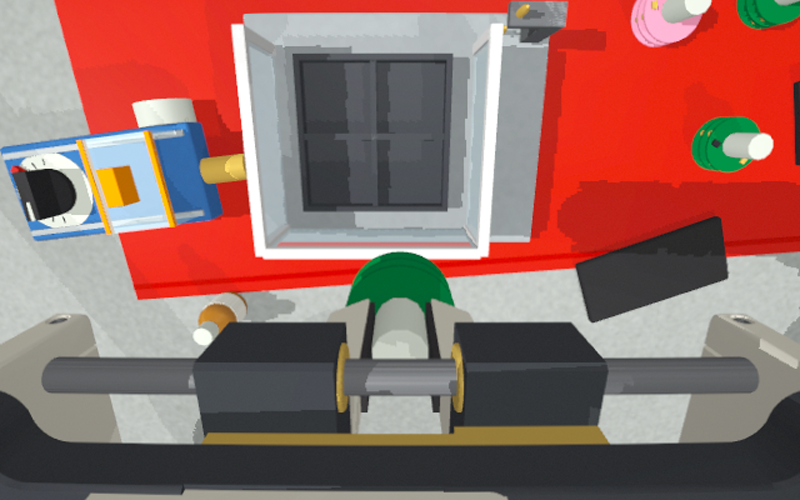

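```bash
python3 - <<'E'
from fit import *
w=load('w3'); m=1e-3
k=lambda u,v:((u+.5)/1.25-.5,(v+.5)/1.25-.5)
P=np.array([[75,86,95],[75,-86,95],[0,0,39],[-86,86,95],[-86,-86,95],[-100,-150,20]])*m
px=[k(*q) for q in((244,25),(491,24),(375,134),(265,243),(477,243),(531,241))]
for i in([0,1,2,3,4,5],[0,1,2]):
    p,r=fit([(w,P[i],[px[j] for j in i])],[.51,.095,-.07]); print('fix',p.round(4),r.round(1).tolist())
print(onz(w,*k(375,134),.039),'tray', [onz(w,*k(*q),.039).round(4).tolist() for q in((294,54),(453,54),(447,211),(304,211))])
print('C',onz(w,*k(760,146),.052))
Q=np.array([[-45,-40,30],[45,-40,30],[45,140,30]])*m
p,r=fit([(w,Q,[k(*q) for q in((3,148),(38,240),(220,217))])],[.49,.39,3.15]);print(p,r.round(1).tolist())
E
```

```text
fix [ 0.5148  0.0962 -0.0755] [[-2.4, -1.8], [3.0, -1.6], [-0.3, 0.8], [-1.0, 5.3], [3.4, 5.3], [0.0, 0.1]]
fix [ 0.5137  0.096  -0.0739] [[-2.0, -0.2], [3.1, -0.3], [-0.1, 1.9]]
[0.51562257 0.09574623 0.039     ] tray [[0.5836, 0.1559, 0.039], [0.5736, 0.0265, 0.039], [0.4438, 0.0369, 0.039], [0.4536, 0.1663, 0.039]]
C [ 0.48322728 -0.23025646  0.052     ]
[0.48998011 0.39257993 3.19427328] [[0.1, -1.2], [1.5, 0.8], [-1.7, 0.1]]
```

Call:
step_arm(motion=[[[0.705,-0.905,0.5],0],[[0.705,-0.905,1.5],0],[[0.705,-0.905,1.8],0],[[0.705,-0.905,2.3],0],[[0.705,-0.905,2.8],0],[[0.705,-0.905,3.05],0],[[0.705,-0.905,3.13],0],[[0.705,-0.905,3.13],0],[[0.705,-0.905,3.13],0]])

```text
time: 5.92
tool_pos: [0.4865, 0.131, 0.0725]
tool_rot: [-3.141, -0.002, -0.075]
contact_force: [-0.0, -0.3, -0.6]
opening: 0.0216
grip_force: 15.0
```

Call:
step_arm(motion=[[[0,0,0],0],[[0,0,0],0],[[0,0,0],0],[[0,0,-1],0],[[0,0,-2],0],[[0,0,-2.5],0],[[0,0,-2.5],0]], hand=140)

```text
time: 6.8
tool_pos: [0.487, 0.1311, 0.224]
tool_rot: [-3.141, -0.006, -0.075]
contact_force: [-0.3, 0.2, -0.3]
opening: 0.0413
grip_force: 0.0
```

```bash
python3 -c "
from go import *
go(.4834,-.2305,.20,0.4)
c=cam('wrist','w4'); crop('w4',0,0,640,400,'w4b',1.25)"
```

```text
shift [0.39, 6.014, 0.397] spin -0.475 q6 0.73 now [0.487  0.1311 0.224 ] [-3.1406 -0.0056 -0.0751]
```

Call:
step_arm(motion=[[[0.39,6.01,0.0],0],[[0.39,6.01,0.0],0],[[0.39,6.01,0.0],0],[[0.39,6.01,0.0],0],[[0.39,6.01,0.0],0],[[0.39,6.01,0.0],0],[[0.39,6.01,0.0],0],[[0.39,6.01,0.4],0],[[0.39,6.01,0.4],0],[[0.39,6.01,0.4],0]])

```text
time: 8.1
tool_pos: [0.4822, -0.2295, 0.1976]
tool_rot: [-3.141, 0.001, -0.074]
contact_force: [0.0, -0.0, 0.1]
opening: 0.0415
grip_force: 0.0
```

```bash
cat > det.py <<'E'
from h import *
def greens(c,z=.022,amin=60):
    p=c['pixels'].astype(int); m=((p[:,:,1]>1.5*p[:,:,0])&(p[:,:,1]>1.3*p[:,:,2])&(p[:,:,1]>50)).astype(np.uint8)
    n,l,st,ce=cv2.connectedComponentsWithStats(m)
    for i in range(1,n):
        if st[i,4]>=amin: print('green',ce[i].round(1),st[i,4],onz(c,*ce[i],z)[:2].round(3))
E
python3 -c "
from go import *; from det import *
go(.4834,-.2305,.045,-.075)
greens(load('top0'),amin=25);print();greens(cam('top','t5'),amin=25);print();greens(cam('wrist','w5'),amin=300)"
```

```text
shift [0.022, 0.015, 2.543] spin 0.001 q6 1.2 now [ 0.4822 -0.2295  0.1976] [-3.1412e+00  5.0000e-04 -7.4200e-02]
green [586.9  83.4] 1113 [ 0.915 -0.82 ]
green [ 66.2 118.4] 1857 [0.811 0.664]
green [388.3 194. ] 107 [ 0.594 -0.249]
green [633.4 210.1] 397 [ 0.552 -0.91 ]
green [346.7 229.1] 140 [ 0.497 -0.135]
green [379.8 235.2] 121 [ 0.481 -0.224]
green [576.5 296.6] 29 [ 0.322 -0.737]

green [586.9  83.4] 1113 [ 0.915 -0.82 ]
green [ 66.2 118.4] 1857 [0.811 0.664]
green [385.5 188.7] 50 [ 0.609 -0.242]
green [633.3 210. ] 396 [ 0.552 -0.91 ]
green [249.7 232.9] 146 [0.485 0.129]
green [576.3 296.6] 30 [ 0.322 -0.736]

green [339.4  50.6] 1802 [ 0.605 -0.256]
green [321.7 179.1] 1269 [ 0.488 -0.231]
```

Call:
step_arm(motion=[[[0.02,0.015,0.8],0],[[0.02,0.015,1.6],0],[[0.02,0.015,2.2],0],[[0.02,0.015,2.54],0],[[0.02,0.015,2.54],0],[[0.02,0.015,2.54],0]])

```text
time: 8.95
tool_pos: [0.484, -0.2318, 0.0463]
tool_rot: [3.141, -0.002, -0.075]
contact_force: [0.7, -0.2, -0.2]
opening: 0.0415
grip_force: 0.0
```

Call:
step_arm(motion=[[[0,0,0],0],[[0,0,0],0],[[0,0,0],0],[[0,0,0],0],[[0,0,-1],0],[[0,0,-2],0],[[0,0,-2.5],0],[[0,0,-2.5],0]], hand=255)

```text
time: 9.95
tool_pos: [0.4841, -0.232, 0.1973]
tool_rot: [3.139, -0.004, -0.075]
contact_force: [-0.3, 0.3, -1.4]
opening: 0.0217
grip_force: 15.0
```

```bash
python3 -c "
from go import *
go(.4815,.067,.195,-.075)"
```

```text
shift [-0.418, -4.966, 0.025] spin -0.0 q6 1.78 now [ 0.4841 -0.232   0.1973] [ 3.1391 -0.0044 -0.0751]
```

Call:
step_arm(motion=[[[-0.42,-4.97,0],0],[[-0.42,-4.97,0],0],[[-0.42,-4.97,0],0],[[-0.42,-4.97,0],0],[[-0.42,-4.97,0],0],[[-0.42,-4.97,0],0],[[-0.42,-4.97,0.6],0],[[-0.42,-4.97,1.3],0],[[-0.42,-4.97,2.0],0],[[-0.42,-4.97,2.06],0]])

```text
time: 11.2
tool_pos: [0.4788, 0.0668, 0.0688]
tool_rot: [3.141, 0.006, -0.076]
contact_force: [0.1, 0.2, -0.5]
opening: 0.0218
grip_force: 15.0
```

Call:
step_arm(motion=[[[0,0,0],0],[[0,0,0],0]])

```text
time: 11.45
tool_pos: [0.4809, 0.0675, 0.0724]
tool_rot: [3.141, -0.001, -0.076]
contact_force: [0.3, -0.1, -0.4]
opening: 0.0219
grip_force: 15.0
```

Call:
step_arm(motion=[[[0,0,0],0],[[0,0,0],0],[[0,0,0],0],[[0,0,-1],0],[[0,0,-2],0],[[0,0,-2.5],0],[[0,0,-2.5],0]], hand=140)

```text
time: 12.32
tool_pos: [0.4817, 0.0679, 0.224]
tool_rot: [-3.141, -0.006, -0.075]
contact_force: [-0.6, 0.3, -0.8]
opening: 0.0413
grip_force: 0.0
```

```bash
python3 -c "
from go import *
from det import *
greens(cam('top'),amin=25)
go(.6055,-.255,.22,1.4)"
```

```text
green [587.   83.4] 1116 [ 0.915 -0.821]
green [ 66.2 118.4] 1854 [0.811 0.664]
green [388.7 193.9] 113 [ 0.594 -0.251]
green [633.4 210.1] 397 [ 0.552 -0.91 ]
green [576.6 296.5] 31 [ 0.322 -0.737]
shift [2.478, 5.21, 0.04] spin -1.475 q6 -0.23 now [0.4807 0.0679 0.2221] [-3.1416e+00 -1.9000e-03 -7.5100e-02]
```

Call:
step_arm(motion=[[[2.48,5.21,0],-1.475],[[2.48,5.21,0],-1.475],[[2.48,5.21,0],-1.475],[[2.48,5.21,0],-1.475],[[2.48,5.21,0],-1.475],[[2.48,5.21,0],-1.475],[[2.48,5.21,0],-1.475],[[2.48,5.21,0],-1.475],[[2.48,5.21,0],-1.475],[[2.48,5.21,0],-1.475]])

```text
time: 13.62
tool_pos: [0.6051, -0.2548, 0.2204]
tool_rot: [-3.14, -0.0, 1.397]
contact_force: [-0.0, 0.2, -0.0]
opening: 0.0415
grip_force: 0.0
```

```bash
python3 -c "
from go import *
from det import *
greens(cam('wrist','w6'),amin=300)
go(.6055,-.255,.045,1.4)"
```

```text
green [322.2 177.9] 1133 [ 0.608 -0.252]
shift [-0.004, 0.009, 2.929] spin -0.003 q6 -0.23 now [ 0.6052 -0.2548  0.2207] [-3.1404e+00 -3.0000e-04  1.3971e+00]
```

Call:
step_arm(motion=[[[0,0,1],0],[[0,0,2],0],[[0,0,2.6],0],[[0,0,2.92],0],[[0,0,2.92],0],[[0,0,2.92],0]])

```text
time: 14.42
tool_pos: [0.6065, -0.2556, 0.0483]
tool_rot: [3.138, 0.001, 1.399]
contact_force: [-0.8, -0.4, -0.6]
opening: 0.0415
grip_force: 0.0
```

Call:
step_arm(motion=[[[0,0,0],0],[[0,0,0],0],[[0,0,0],0],[[0,0,0],0],[[0,0,-1],0],[[0,0,-2],0],[[0,0,-2.6],0],[[0,0,-2.6],0]], hand=255)

```text
time: 15.42
tool_pos: [0.6065, -0.2557, 0.2057]
tool_rot: [3.136, 0.002, 1.4]
contact_force: [0.2, -0.2, -1.6]
opening: 0.0217
grip_force: 15.0
```

```bash
python3 -c "
from go import *
go(.549,.125,.195,-.075+1.5708)"
```

```text
shift [6.09, -2.026, 0.153] spin -0.096 q6 0.3 now [ 0.6065 -0.2557  0.2057] [3.1356e+00 2.2000e-03 1.3998e+00]
```

Call:
step_arm(motion=[[[6.09,-2.02,0],-0.096],[[6.09,-2.02,0],-0.096],[[6.09,-2.02,0],-0.096],[[6.09,-2.02,0],-0.096],[[6.09,-2.02,0],-0.096],[[6.09,-2.02,0],-0.096],[[6.09,-2.02,0],-0.096],[[6.09,-2.02,0],-0.096],[[6.09,-2.02,0.8],-0.096],[[6.09,-2.02,1.4],-0.096]])

```text
time: 16.68
tool_pos: [0.5479, 0.1235, 0.1163]
tool_rot: [-3.14, 0.001, 1.494]
contact_force: [-0.5, 0.5, -1.3]
opening: 0.0216
grip_force: 15.0
```

```bash
python3 -c "
from go import *
go(.549,.125,.0725,-.075+1.5708)"
```

```text
shift [0.027, 0.017, 0.729] spin -0.002 q6 0.3 now [0.5479 0.1235 0.1163] [-3.1403e+00  9.0000e-04  1.4935e+00]
```

Call:
step_arm(motion=[[[0.01,0,0.4],0],[[0.01,0,0.7],0],[[0.01,0,0.74],0],[[0.01,0,0.74],0]])

```text
time: 17.18
tool_pos: [0.5484, 0.1251, 0.074]
tool_rot: [-3.141, 0.0, 1.494]
contact_force: [0.3, 0.1, -0.0]
opening: 0.0217
grip_force: 15.0
```

Call:
step_arm(motion=[[[0,0,0],0],[[0,0,0],0],[[0,0,0],0],[[0,0,-1],0],[[0,0,-2],0],[[0,0,-2.6],0],[[0,0,-2.6],0],[[0,0,-2.6],0]], hand=140)

```text
time: 18.18
tool_pos: [0.5476, 0.1263, 0.2292]
tool_rot: [-3.14, 0.0, 1.496]
contact_force: [0.5, 0.1, 0.1]
opening: 0.0414
grip_force: 0.0
```

```bash
python3 -c "
from go import *
go(.42,.03,.26,-.075)"
```

```text
shift [-1.759, -2.002, -0.511] spin 1.571 q6 1.72 now [0.5476 0.1263 0.2292] [-3.1404e+00  3.0000e-04  1.4960e+00]
```

Call:
step_arm(motion=[[[-1.4,-1.7,-0.5],1.571],[[-1.4,-1.7,-0.5],1.571],[[-1.4,-1.7,-0.5],1.571],[[-1.4,-1.7,-0.5],1.571],[[-1.4,-1.7,-0.5],1.571],[[-1.4,-1.7,-0.5],1.571],[[-1.4,-1.7,-0.5],1.571],[[-1.4,-1.7,-0.5],1.571],[[-1.4,-1.7,-0.5],1.571],[[-1.4,-1.7,-0.5],1.571]])

```text
time: 19.42
tool_pos: [0.4395, 0.0502, 0.2586]
tool_rot: [3.141, 0.003, -0.074]
contact_force: [0.0, -1.0, 0.6]
opening: 0.0416
grip_force: 0.0
```

```bash
python3 -c "
from go import *
go(.5,-.38,.25,-1.36)
c=cam('wrist','w7'); crop('w7',130,0,400,270,'w7b',2)"
```

```text
shift [1.538, 7.075, 0.139] spin 1.286 q6 2.28 now [0.4395 0.0502 0.2586] [ 3.1414e+00  2.9000e-03 -7.4400e-02]
```

View pics/w7b.png

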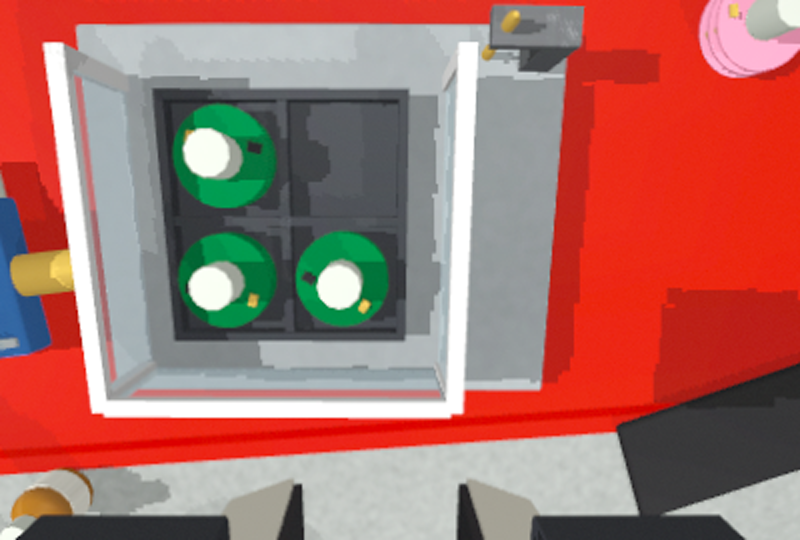

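```bash
python3 - <<'E'
from fit import *
w=load('w7'); m=1e-3
P=np.array([[65,65,39],[65,-65,39],[-65,-65,39],[-65,65,39],[0,0,39],[85,-107,98],[-100,-150,20],[85,-107,80],[93,-100,80],[93,-140,80]])*m
px=np.array(uc([(153,89),(408,90),(405,340),(175,340),(288,216),(514,13),(541,389),(508,29),(494,6),(583,6)],130,0,2))
for i in(range(10),range(5),range(7)):
    i=list(i);p,r=fit([(w,P[i],px[i])],[.514,.096,-.076]); print('fix',p.round(4),r.round(1).tolist())
    print('pin',T2(p,[[.085,-.107,0]]), 'gate seat',T2(p,[[.085,0,0]]))
p=[.514,.096,-.076];print('pred px',((proj(w,T2(p,P))-[130,0])*2).round(0).tolist())
print('pin tip',onz(w,*px[5],.098),'foot',onz(w,*px[7],.08))
E
```

```text
fix [ 0.5139  0.0969 -0.0769] [[0.3, 0.2], [0.0, -0.3], [-0.3, 0.0], [0.2, -0.3], [-1.4, 2.4], [0.9, 0.6], [0.1, 0.8], [-0.1, -1.8], [-0.6, -0.5], [0.4, 0.0]]
pin [[ 0.59047368 -0.01632029  0.        ]] gate seat [[0.59869416 0.09036347 0.        ]]
fix [ 0.5141  0.0967 -0.0765] [[0.4, 0.0], [0.2, -0.5], [-0.2, -0.1], [0.4, -0.4], [-1.2, 2.3]]
pin [[ 0.59066931 -0.01648456  0.        ]] gate seat [[0.59884777 0.09020242 0.        ]]
fix [ 0.5142  0.0969 -0.0745] [[0.0, 0.1], [-0.2, -0.7], [-0.3, -0.3], [0.3, -0.4], [-1.4, 2.2], [0.6, -0.0], [0.3, 0.4]]
pin [[ 0.59096543 -0.0160875   0.        ]] gate seat [[0.59893021 0.09061565 0.        ]]
pred px [[155.0, 89.0], [409.0, 89.0], [405.0, 339.0], [177.0, 339.0], [286.0, 220.0], [517.0, 13.0], [542.0, 390.0], [509.0, 24.0], [494.0, 4.0], [585.0, 5.0]]
pin tip [ 0.59097083 -0.01557017  0.098     ] foot [ 0.58904219 -0.01642359  0.08      ]
```

```bash
python3 -c "
from go import *
go(.44,-.40,.27,.21)"
```

```text
shift [0.557, 7.482, -0.187] spin -0.284 q6 0.62 now [0.4397 0.0501 0.2588] [ 3.1414e+00  2.4000e-03 -7.3600e-02]
```

Call:
step_arm(motion=[[[0.557,7.482,-0.187],-0.284],[[0.557,7.482,-0.187],-0.284],[[0.557,7.482,-0.187],-0.284],[[0.557,7.482,-0.187],-0.284],[[0.557,7.482,-0.187],-0.284],[[0.557,7.482,-0.187],-0.284],[[0.557,7.482,-0.187],-0.284],[[0.557,7.482,-0.187],-0.284],[[0.557,7.482,-0.187],-0.284],[[0.557,7.482,-0.187],-0.284]])

```text
time: 20.72
tool_pos: [0.4397, -0.399, 0.2706]
tool_rot: [-3.14, 0.0, 0.21]
contact_force: [-0.1, 1.2, 0.7]
opening: 0.0413
grip_force: 0.0
```

```bash
python3 -c "
from go import *
go(.44,-.40,.27,.21)
c=cam('wrist','w8'); crop('w8',170,0,300,300,'w8b',2)"
```

```text
shift [0.001, 0.017, 0.01] spin -0.0 q6 0.62 now [ 0.4397 -0.399   0.2706] [-3.1401e+00  4.0000e-04  2.0990e-01]
```

View pics/w8b.png

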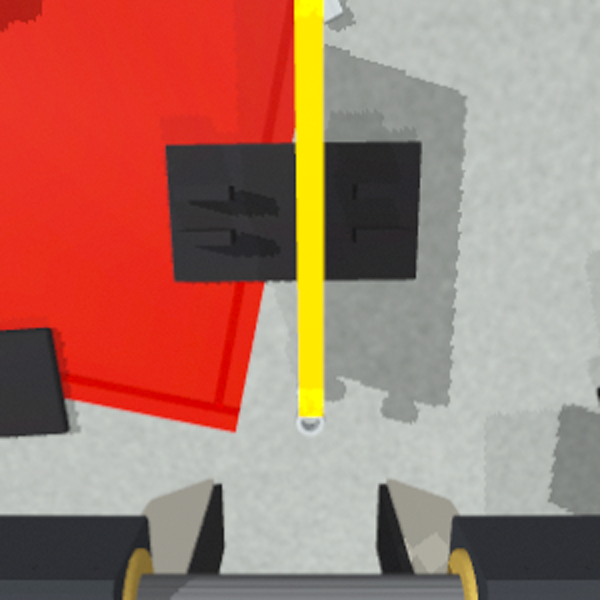

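```bash
python3 - <<'E'
from fit import *
w=load('w8')
f=lambda u,v,z:onz(w,*uc([(u,v)],170,0,2)[0],z)
e=f(311,417,.108); t=f(309,0,.108); kn=f(311,424,.082)
d=t-e; ps=np.arctan2(d[1],d[0]); n=np.array([np.cos(ps),np.sin(ps),0])
print(e,t,np.degrees(ps),kn)
print('centre from end',e+.095*n,'from knuckle',kn+.107*n)
print('width',f(296,300,.108)-f(324,300,.108))
E
```

```text
[ 0.42052413 -0.40731151  0.108     ] [ 0.59854675 -0.36741201  0.108     ] 12.63271194137389 [ 0.40827674 -0.41036851  0.082     ]
centre from end [ 0.51322438 -0.38653498  0.108     ] from knuckle [ 0.51268649 -0.38696757  0.082     ]
width [-0.00275671  0.01283417  0.        ]
```

Call:
step_arm(motion=[[[1.24,0.054,0.5],-0.0105],[[1.24,0.054,1.2],-0.0105],[[1.24,0.054,1.8],-0.0105],[[1.24,0.054,2.3],-0.0105],[[1.24,0.054,2.7],-0.0105],[[1.24,0.054,2.843],-0.0105],[[1.24,0.054,2.843],-0.0105],[[1.24,0.054,2.843],-0.0105]])

```text
time: 21.78
tool_pos: [0.5139, -0.388, 0.102]
tool_rot: [3.14, -0.001, 0.22]
contact_force: [0.8, -0.9, 0.7]
opening: 0.0416
grip_force: 0.0
```

Call:
step_arm(motion=[[[0,0,0],0],[[0,0,0],0],[[0,0,0],0],[[0,0,0],0],[[0,0,0],0]], hand=255, squeeze=45)

```text
time: 22.4
tool_pos: [0.5132, -0.3878, 0.1007]
tool_rot: [3.142, 0.0, 0.219]
contact_force: [0.2, -0.3, 2.4]
opening: 0.0118
grip_force: 45.0
```

```bash
python3 -c "
from go import *
go(.513,-.3867,.1,.2205); print(robot.observe()['opening'],robot.observe()['contact_force'])"
```

```text
shift [0.001, -0.019, 0.012] spin -0.001 q6 0.7 now [ 0.5132 -0.3878  0.1007] [3.1415 0.     0.2193]
0.011770029196069858 [ 0.16956531 -0.27391322  2.4136301 ]
```

Call:
step_arm(motion=[[[0,0,-0.3],0],[[0,0,-0.7],0],[[0,0,-1.2],0],[[0,0,-1.8],0],[[0,0,-2.1],0],[[0,0,-2.1],0]])

```text
time: 23.15
tool_pos: [0.5137, -0.3882, 0.2288]
tool_rot: [3.138, -0.002, 0.219]
contact_force: [0.1, 1.2, -3.3]
opening: 0.012
grip_force: 45.0
```

```bash
python3 -c "
from go import *
go(.6636,.0858,.22,1.495)
cam('wrist','w9'); crop('w9',220,0,200,300,'w9b',2)"
```

```text
shift [4.157, -7.167, 0.133] spin -1.276 q6 0.2 now [ 0.5137 -0.3882  0.2288] [ 3.1384e+00 -2.1000e-03  2.1930e-01]
```

View pics/w9b.png

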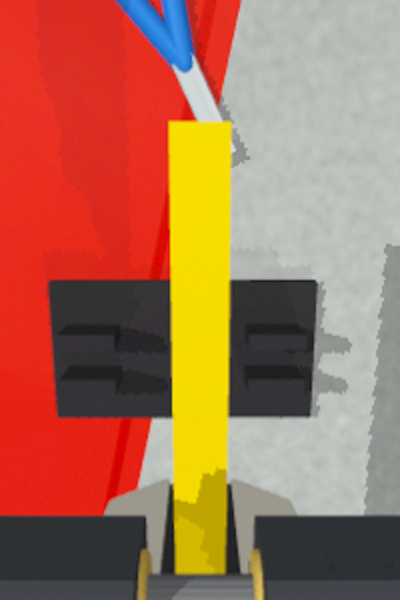

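Call:
step_arm(motion=[[[4.157,-7.167,0],-1.276],[[4.157,-7.167,0],-1.276],[[4.157,-7.167,0],-1.276],[[4.157,-7.167,0],-1.276],[[4.157,-7.167,0],-1.276],[[4.157,-7.167,0],-1.276],[[4.157,-7.167,0],-1.276],[[4.157,-7.167,0],-1.276],[[4.157,-7.167,0],-1.276],[[4.157,-7.167,0],-1.276]])

```text
time: 24.45
tool_pos: [0.6624, 0.0861, 0.2249]
tool_rot: [-3.139, 0.001, 1.496]
contact_force: [-0.4, 0.4, -2.2]
opening: 0.0116
grip_force: 45.0
```

```bash
python3 - <<'E'
from go import *
from fit import *
w=load('w9'); o=np.array([.5137,-.3882,.2288]); M=R.from_euler('xyz',[3.1384,-.0021,.2193]).as_matrix()
for u,v in((200,121),(200,300),(201,470)):
    print('tool',(M.T@(onz(w,*uc([(u,v)],220,0,2)[0],.236)-o)).round(4))
go(.6636,.0858,.1405,1.495)
E
```

```text
tool [ 0.0958 -0.0011 -0.007 ]
tool [ 0.0614 -0.001  -0.0071]
tool [ 0.0233 -0.0008 -0.0072]
shift [-0.002, 0.024, 1.407] spin 0.001 q6 0.2 now [0.6624 0.0861 0.2249] [-3.1387e+00  1.0000e-03  1.4960e+00]
```

Call:
step_arm(motion=[[[-0.02,0.022,0.5],0],[[-0.02,0.022,1.0],0],[[-0.02,0.022,1.4],0],[[-0.02,0.022,1.4],0],[[-0.02,0.022,1.4],0],[[-0.02,0.022,1.4],0]])

```text
time: 25.2
tool_pos: [0.6651, 0.0844, 0.1441]
tool_rot: [3.139, -0.0, 1.495]
contact_force: [0.6, 0.3, -3.6]
opening: 0.0117
grip_force: 45.0
```

```bash
python3 - <<'E'
from go import *
go(.5988,.0897,.1405,1.4948)
cam('scene','s10'); crop('s10',260,120,170,150,'s10b',4)
E
```

```text
shift [0.003, -1.108, 0.058] spin -0.0 q6 0.22 now [0.6651 0.0844 0.1441] [ 3.1389e+00 -1.0000e-04  1.4947e+00]
```

View pics/s10b.png

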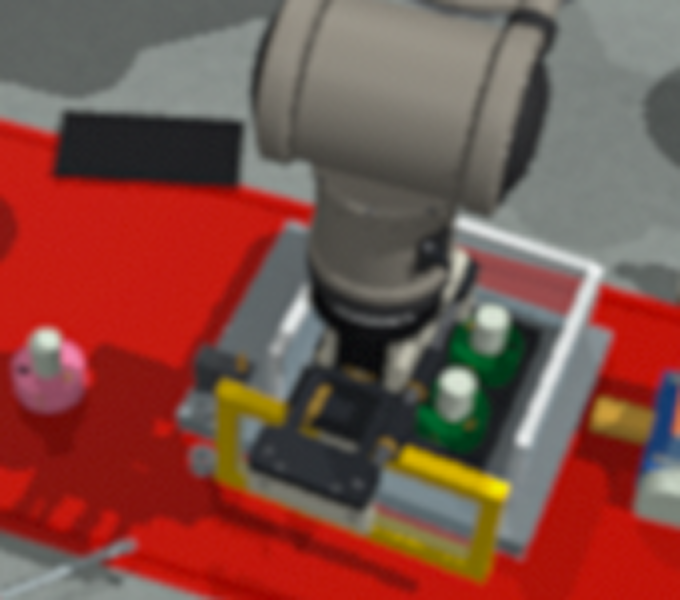

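Call:
step_arm(motion=[[[0,0,0],0],[[0,-0.3,0],0],[[0,-0.6,0],0],[[0,-0.85,0],0],[[0,-1.0,0],0],[[0,-1.09,0],0],[[0,-1.09,0],0],[[0,-1.09,0],0],[[0,-1.09,0],0]])

```text
time: 26.38
tool_pos: [0.5994, 0.0897, 0.1424]
tool_rot: [3.141, 0.0, 1.495]
contact_force: [-0.0, 0.7, -2.8]
opening: 0.0118
grip_force: 45.0
```

```bash
python3 - <<'E'
from go import *
go(.5988,.0897,.1127,1.4948)
E
```

```text
shift [-0.002, -0.011, 0.495] spin 0.0 q6 0.22 now [0.5994 0.0897 0.1424] [3.1415e+00 1.0000e-04 1.4951e+00]
```

Call:
step_arm(motion=[[[0,-0.01,0.1],0],[[0,-0.01,0.18],0],[[0,-0.01,0.24],0],[[0,-0.01,0.28],0],[[0,-0.01,0.28],0]])

```text
time: 27.0
tool_pos: [0.5984, 0.0899, 0.1255]
tool_rot: [-3.141, 0.0, 1.495]
contact_force: [0.1, 0.3, -3.6]
opening: 0.0118
grip_force: 45.0
```

Call:
step_arm(motion=[[[0,0,0.06],0],[[0,0,0.12],0],[[0,0,0.16],0],[[0,0,0.19],0],[[0,0,0.2],0],[[0,0,0.2],0]])

```text
time: 27.75
tool_pos: [0.5986, 0.0898, 0.1138]
tool_rot: [3.141, 0.0, 1.495]
contact_force: [0.6, -0.3, -3.0]
opening: 0.0116
grip_force: 45.0
```

Call:
step_arm(motion=[[[0,0,0.015],0],[[0,0,0.025],0],[[0,0,0.025],0],[[0,0,0.025],0]])

```text
time: 28.25
tool_pos: [0.5987, 0.0899, 0.1127]
tool_rot: [3.141, 0.0, 1.495]
contact_force: [-1.2, -0.0, 3.1]
opening: 0.012
grip_force: 45.0
```

Call:
step_arm(motion=[[[0,0,0],0],[[0,0,0],0],[[0,0,0],0],[[0,0,-0.5],0],[[0,0,-1],0],[[0,0,-2],0],[[0,0,-2.5],0],[[0,0,-2.5],0]], hand=150)

```text
time: 29.25
tool_pos: [0.5997, 0.0899, 0.2652]
tool_rot: [3.136, -0.001, 1.495]
contact_force: [-0.2, 0.2, -0.6]
opening: 0.0374
grip_force: 0.0
```

```bash
python3 - <<'E'
from go import *
go(.50,.06,.27,-.075)
E
```

```text
shift [-0.622, -1.618, -0.091] spin 1.57 q6 1.77 now [0.5997 0.0899 0.2652] [ 3.1356e+00 -5.0000e-04  1.4953e+00]
```

Call:
step_arm(motion=[[[-0.62,-1.62,-0.1],1.57],[[-0.62,-1.62,-0.1],1.57],[[-0.62,-1.62,-0.1],1.57],[[-0.62,-1.62,-0.1],1.57],[[-0.62,-1.62,-0.1],1.57],[[-0.62,-1.62,-0.1],1.57],[[-0.62,-1.62,-0.1],1.57],[[-0.62,-1.62,-0.1],1.57],[[-0.62,-1.62,-0.1],1.57],[[-0.62,-1.62,-0.1],1.57]])

```text
time: 30.5
tool_pos: [0.4982, 0.0601, 0.2669]
tool_rot: [3.141, 0.002, -0.074]
contact_force: [0.0, 0.6, -0.7]
opening: 0.0378
grip_force: 0.0
```

```bash
python3 - <<'E'
from go import *
from fit import *
w=cam('wrist','w11'); crop('w11',150,30,340,260,'w11b',2)
p=[.514,.0968,-.076]
print(((proj(w,T2(p,np.array([[91,95,120],[91,-95,120],[85,-107,98],[85,-107,94]])*1e-3))-[150,30])*2).round())
go(.42,.38,.26,0)
E
```

```text
[[ 25.  83.]
 [480.  84.]
 [496. 102.]
 [494. 103.]]
shift [-1.691, -5.222, 0.121] spin -0.073 q6 2.31 now [0.4983 0.0601 0.2671] [ 3.1414e+00  2.0000e-03 -7.3200e-02]
```

View pics/w11b.png

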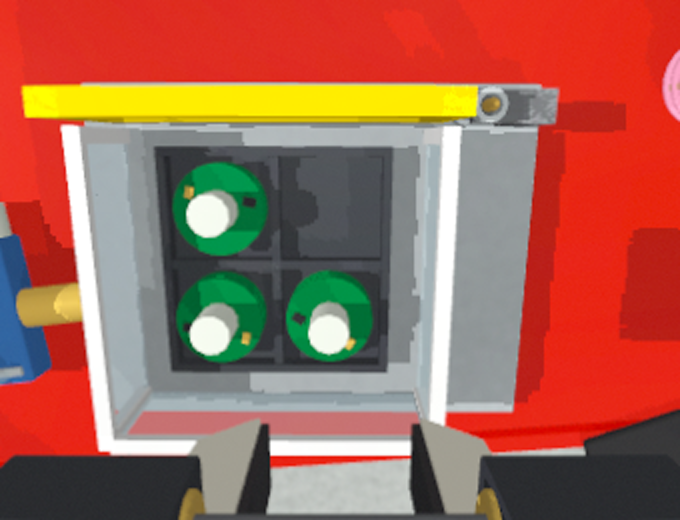

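Call:
step_arm(motion=[[[-1.69,-5.22,0.4],-0.073],[[-1.69,-5.22,0.4],-0.073],[[-1.69,-5.22,0.4],-0.073],[[-1.69,-5.22,0.4],-0.073],[[-1.69,-5.22,0.4],-0.073],[[-1.69,-5.22,0.4],-0.073],[[-1.69,-5.22,0.4],-0.073],[[-1.69,-5.22,0.4],-0.073],[[-1.69,-5.22,0.4],-0.073],[[-1.69,-5.22,0.4],-0.073]])

```text
time: 31.8
tool_pos: [0.4217, 0.379, 0.2445]
tool_rot: [-3.142, -0.0, -0.003]
contact_force: [0.1, -0.4, 0.2]
opening: 0.0378
grip_force: 0.0
```

```bash
python3 - <<'E'
from go import *
w=cam('wrist','w12'); crop('w12',240,40,200,140,'w12b',4)
go(.42,.38,.26,0)
E
```

```text
shift [-0.025, -0.013, -0.259] spin -0.003 q6 2.31 now [0.4215 0.3792 0.2445] [-3.1415e+00 -3.0000e-04 -3.0000e-03]
```

View pics/w12b.png

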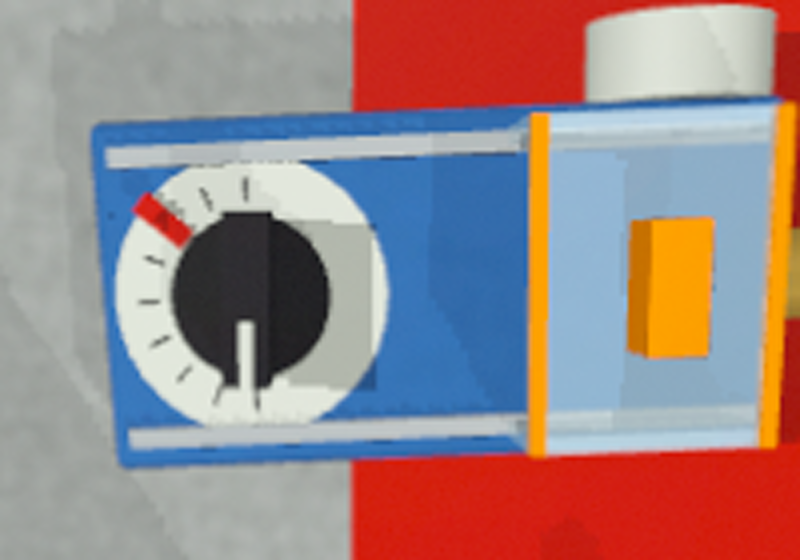

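```bash
python3 - <<'E'
from fit import *
w=load('w12'); m=1e-3
U=lambda *l:uc(l,240,40,4)
Q=np.array([[-45,-40,30],[45,-40,30],[0,0,61]])*m
p,r=fit([(w,Q,U((93,126),(122,466),(247,299)))],[.49,.39,3.17]);print('reg',p.round(4),r.round(1).tolist())
g=lambda u,v,z:onz(w,*U((u,v))[0],z)
c=np.array([g(116,295,.031),g(388,295,.031),g(252,160,.031),g(252,430,.031)]).round(4); print(c.tolist()); dc=[c[2:,0].mean(),c[:2,1].mean()]; print('dial c',dc)
k=g(247,299.5,.061); print('knob top c',k)
a=g(248,212,.061);b=g(246,387,.061); print('bar',a,b,(a+b)/2); d=b-a; print('line dir deg',np.degrees(np.arctan2(d[1],d[0])))
for z in (.031,):
  i,o=g(188,242,z),g(142,203,z)
  print('mark in/out',i,o,'radii',[np.hypot(*(q[:2]-dc)) for q in(i,o)]); e=(i+o)/2
  for q in(i,e,o): print(np.degrees(np.arctan2(q[1]-dc[1],q[0]-dc[0])))
  d=o-i; print('mark dir',np.degrees(np.arctan2(d[1],d[0])))
print('tab top', g(678,286,.091), g(640,220,.091))
E
```

```text
reg [0.4901 0.3971 3.182 ] [[-0.5, -1.1], [-0.2, 1.0], [0.8, 0.2]]
[[0.4903, 0.4343, 0.031], [0.4901, 0.3621, 0.031], [0.5239, 0.3976, 0.031], [0.4545, 0.3988, 0.031]]
dial c [np.float64(0.4892), np.float64(0.3982)]
knob top c [0.49009002 0.39787275 0.061     ]
bar [0.51033722 0.39726875 0.061     ] [0.46909603 0.3985034  0.061     ] [0.48971662 0.39788608 0.061     ]
line dir deg 178.28522660526482
mark in/out [0.50367139 0.41476981 0.031     ] [0.51344682 0.42645118 0.031     ] radii [np.float64(0.021999541508297787), np.float64(0.03722952461796071)]
48.86736448013538
49.17820083687473
49.36187859187077
mark dir 50.07611443980709
tab top [0.49400449 0.30122236 0.091     ] [0.50785494 0.3105504  0.091     ]
```

Call:
step_arm(motion=[[[1.135,-0.317,0],-1.6],[[1.135,-0.317,0],-1.6],[[1.135,-0.317,0],-1.6],[[1.135,-0.317,0],-1.6],[[1.135,-0.317,0],-1.6],[[1.135,-0.317,0],-1.6],[[1.135,-0.317,0],-1.6],[[1.135,-0.317,0],-1.6],[[1.135,-0.317,0],-1.6],[[1.135,-0.317,0],-1.6]])

```text
time: 33.1
tool_pos: [0.4894, 0.3986, 0.2443]
tool_rot: [3.142, 0.0, 1.597]
contact_force: [0.0, -0.5, 0.8]
opening: 0.0378
grip_force: 0.0
```

Call:
step_arm(motion=[[[0,0,0],-1.515],[[0,0,0],-1.515],[[0,0,0],-1.515],[[0,0,0],-1.515],[[0,0,0],-1.515],[[0,0,0],-1.515],[[0,0,0],-1.515],[[0,0,0],-1.515],[[0,0,0],-1.515],[[0,0,0],-1.515]])

```text
time: 34.35
tool_pos: [0.4893, 0.3988, 0.2442]
tool_rot: [-3.141, 0.0, 3.109]
contact_force: [0.2, 0.4, 0.3]
opening: 0.0379
grip_force: 0.0
```

```bash
python3 - <<'E'
from go import *
go(.4896,.398,.057,np.radians(178.3))
E
```

```text
shift [-0.006, -0.013, 3.12] spin -0.003 q6 -0.86 now [0.4893 0.3988 0.2442] [-3.1415  0.      3.1089]
```

Call:
step_arm(motion=[[[0,-0.013,0.8],0],[[0,-0.013,1.6],0],[[0,-0.013,2.3],0],[[0,-0.013,2.8],0],[[0,-0.013,3.1],0],[[0,-0.013,3.12],0],[[0,-0.013,3.12],0]])

```text
time: 35.22
tool_pos: [0.4899, 0.3986, 0.0582]
tool_rot: [3.14, 0.002, 3.113]
contact_force: [0.1, 1.0, 0.1]
opening: 0.0377
grip_force: 0.0
```

Call:
step_arm(motion=[[[0,0,0],0],[[0,0,0],0],[[0,0,0],0],[[0,0,0],0],[[0,0,0],0]], hand=255, squeeze=25)

```text
time: 35.85
tool_pos: [0.4893, 0.3973, 0.0575]
tool_rot: [-3.14, -0.0, 3.113]
contact_force: [-0.7, -5.6, 5.3]
opening: 0.0121
grip_force: 25.0
```

Call:
step_arm(motion=[[[0,-0.017,0],0.15],[[0,-0.017,0],0.3],[[0,-0.017,0],0.45],[[0,-0.017,0],0.6],[[0,-0.017,0],0.75],[[0,-0.017,0],0.9],[[0,-0.017,0],1.05],[[0,-0.017,0],1.2],[[0,-0.017,0],1.3],[[0,-0.017,0],1.3]])

```text
time: 37.1
tool_pos: [0.4899, 0.3979, 0.0576]
tool_rot: [3.139, -0.001, 1.814]
contact_force: [2.0, 1.6, 1.9]
opening: 0.0116
grip_force: 25.0
```

```bash
python3 - <<'E'
from go import *
s=robot.observe();go(.4893,.3975,.0575,np.radians(49.3));print(s['contact_force'],s['torque'])
E
```

```text
shift [-0.004, -0.01, 0.001] spin 0.954 q6 1.39 now [0.4899 0.3979 0.0576] [ 3.1393e+00 -1.2000e-03  1.8140e+00]
[2.00117691 1.64533887 1.89018466] [ 0.36270325 -0.39996216 -0.02905472]
```

Call:
step_arm(motion=[[[0,0,0],0.15],[[0,0,0],0.3],[[0,0,0],0.45],[[0,0,0],0.6],[[0,0,0],0.75],[[0,0,0],0.88],[[0,0,0],0.953],[[0,0,0],0.953],[[0,0,0],0.953],[[0,0,0],0.953]])

```text
time: 38.35
tool_pos: [0.4905, 0.3977, 0.0576]
tool_rot: [3.14, -0.003, 0.863]
contact_force: [4.9, 2.3, 1.1]
opening: 0.012
grip_force: 25.0
```

Call:
step_arm(motion=[[[0,0,0],0],[[0,0,0],0],[[0,0,0],0],[[0,0,-0.5],0],[[0,0,-1.2],0],[[0,0,-2.2],0],[[0,0,-3],0],[[0,0,-3],0]], hand=150)

```text
time: 39.35
tool_pos: [0.4905, 0.3981, 0.2419]
tool_rot: [3.139, -0.008, 0.861]
contact_force: [0.4, -0.5, -0.3]
opening: 0.038
grip_force: 0.0
```

```bash
python3 - <<'E'
from go import *
go(.42,.37,.25,0)
E
```

```text
shift [-1.12, -0.585, -0.146] spin 0.861 q6 2.29 now [0.4905 0.3981 0.2419] [ 3.139  -0.0084  0.861 ]
```

Call:
step_arm(motion=[[[-1.12,-0.585,0],0.861],[[-1.12,-0.585,0],0.861],[[-1.12,-0.585,0],0.861],[[-1.12,-0.585,0],0.861],[[-1.12,-0.585,0],0.861],[[-1.12,-0.585,0],0.861],[[-1.12,-0.585,0],0.861],[[-1.12,-0.585,0],0.861]])

```text
time: 40.35
tool_pos: [0.4186, 0.369, 0.2367]
tool_rot: [3.141, 0.0, 0.001]
contact_force: [0.0, -0.1, 0.1]
opening: 0.038
grip_force: 0.0
```

```bash
python3 - <<'E'
from go import *
w=cam('wrist','w13'); crop('w13',220,30,200,140,'w13b',4)
go(.42,.38,.26,0)
E
```

```text
shift [0.023, -0.183, -0.386] spin 0.0 q6 2.31 now [0.4186 0.369  0.2368] [3.1413e+00 3.0000e-04 3.0000e-04]
```

View pics/w13b.png

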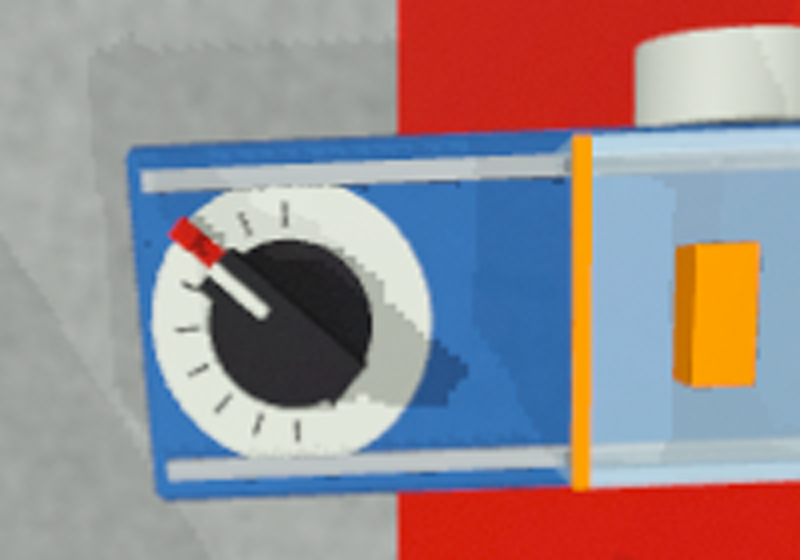

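```bash
python3 - <<'E'
from fit import *
w=load('w13'); g=lambda u,v,z:onz(w,*uc([(u,v)],220,30,4)[0],z)
def ang(a,b): d=b-a; return np.degrees(np.arctan2(d[1],d[0]))
print('line',ang(g(266,314,.061),g(216,267,.061)))
cx=np.array([g(151,322,.031),g(433,322,.031),g(291,185,.031),g(291,461,.031)]); dc=np.array([cx[2:,0].mean(),cx[:2,1].mean(),.031]); print(dc)
for q in((196,240),(178,226),(214,256)): print('mark',ang(dc,g(*q,.031)))
A=np.array([.4896,.3978,.031])
for q in((196,240),(178,226),(214,256)): print('mark',ang(A,g(*q,.031)))
# colour-based centroids
p=w['pixels'].astype(int)[30:170,220:420]; u0,v0=220,30
r=(p[:,:,0]>150)&(p[:,:,1]<70)&(p[:,:,2]<70); r[:, 60:]=0; ys,xs=np.nonzero(r); print(len(xs),xs.mean(),ys.mean(),'mark cen',ang(A,onz(w,xs.mean()+u0,ys.mean()+v0,.031)))
sub=p[60:85,48:75]; l=sub.min(2)>150; n,lab,st,ce=cv2.connectedComponentsWithStats(l.astype(np.uint8))
for i in range(1,n):
    ys,xs=np.nonzero(lab==i); W=np.array([onz(w,x+48+u0,y+60+v0,.061)[:2] for x,y in zip(xs,ys)])
    if len(xs)>10:
        vx=np.linalg.svd(W-W.mean(0))[2][0]; print(st[i],W.mean(0),np.degrees(np.arctan2(vx[1],vx[0]))%180)
E
```

```text
line 47.102849142335025
[0.48911624 0.39825587 0.031     ]
mark 48.26112222893247
mark 48.90943627430268
mark 48.14311562869939
mark 49.445460352519255
mark 49.91863745229331
mark 49.5934718524196
59 48.52542372881356 60.101694915254235 mark cen 50.215131178415334
[ 6  0 12  3 22] [0.50868668 0.40753703] 89.18938723478986
[ 0  4 19 15 83] [0.49927415 0.41074295] 57.61154561147144
[ 0 13  5 12 48] [0.49248506 0.41751302] 179.40203827258642
```

```bash
python3 - <<'E'
from fit import *
w=load('w13'); g=lambda u,v,z:onz(w,*uc([(u,v)],220,30,4)[0],z)
def ang(a,b): d=b-a; return np.degrees(np.arctan2(d[1],d[0]))
print('edge',ang(g(366,360,.061),g(233,248,.061)))
for A in([.4896,.3978,.061],[.4892,.3982,.061],[.4905,.3977,.061]): print('tip from axis',ang(np.array(A),g(216,267,.061)))
# edge via Canny/Hough sub-pixel on white line: intensity-weighted profile
im=w['pixels'].astype(float).min(2)
K=np.array(w['intrinsics'])
pts=[]
for t in np.linspace(.008,.018,11):          # along line, for world angle 48.5
    a=np.radians(48.5); n=np.array([-np.sin(a),np.cos(a)]); best=[]
    s=np.linspace(-.004,.004,81); c=np.array([.4896,.3978])+t*np.array([np.cos(a),np.sin(a)])
    uv=proj(w,np.c_[c+s[:,None]*n,np.full(81,.061)]).astype(np.float32)
    v=cv2.remap(im.astype(np.float32),uv[None,:,0],uv[None,:,1],cv2.INTER_LINEAR)[0]; v=np.clip(v-80,0,None)
    pts.append((t,(v*s).sum()/max(v.sum(),1e-9)))
pts=np.array(pts); f=np.polyfit(pts[:,0],pts[:,1],1); print(pts[:,1].round(4),'line ang',48.5+np.degrees(np.arctan(f[0])))
E
```

```text
edge 50.54679260473532
tip from axis 48.08224738440258
tip from axis 46.52552971803293
tip from axis 50.161232370506276
[0.0004 0.0005 0.0005 0.0005 0.0006 0.0006 0.0006 0.0006 0.0007 0.0006
 0.0006] line ang 49.56649357496873
```

```bash
python3 - <<'E'
from fit import *
from go import go
for n,c0,us in(('w12',(240,40),[(652,217),(714,217),(711,357),(650,358)]),('w13',(220,30),[(693,243),(760,242),(757,386),(692,387)])):
    w=load(n); P=np.array([onz(w,*uc([u],*c0,4)[0],.091) for u in us]); print(P.mean(0), np.linalg.norm(P[0]-P[1]),np.linalg.norm(P[1]-P[2]),np.arctan2(*(P[3]-P[0])[1::-1]))
go(.4935,.2985,.089,.033)
E
```

```text
[0.49352422 0.3003521  0.091     ] 0.013506542543122446 0.02990045326139197 -3.0861567596403106
[0.49344631 0.30061103 0.091     ] 0.01414218055582674 0.029761065397184646 -3.0830896972539654
shift [1.248, 1.175, 2.464] spin -0.033 q6 2.08 now [0.4186 0.369  0.2368] [3.1413e+00 3.0000e-04 3.0000e-04]
```

Call:
step_arm(motion=[[[1.248,1.15,0.5],-0.04],[[1.248,1.15,1.0],-0.04],[[1.248,1.15,1.5],-0.04],[[1.248,1.15,2.0],-0.04],[[1.248,1.15,2.35],-0.04],[[1.248,1.15,2.46],-0.04],[[1.248,1.15,2.46],-0.04],[[1.248,1.15,2.46],-0.04]])

```text
time: 41.4
tool_pos: [0.4941, 0.3003, 0.0905]
tool_rot: [-3.141, -0.002, 0.04]
contact_force: [-0.8, -0.6, 0.5]
opening: 0.0378
grip_force: 0.0
```

Call:
step_arm(motion=[[[0,0,0],0],[[0,0,0],0],[[0,0,0],0],[[0,0,0],0],[[0,0,0],0]], hand=255, squeeze=15)

```text
time: 42.02
tool_pos: [0.4936, 0.3, 0.0897]
tool_rot: [3.142, -0.0, 0.039]
contact_force: [-1.1, -1.1, 3.3]
opening: 0.0137
grip_force: 15.0
```

Call:
step_arm(motion=[[[0,-0.2,0],0],[[0,-0.4,0],0],[[0,-0.6,0],0],[[0,-0.8,0],0],[[0,-1.0,0],0],[[0,-1.2,0],0],[[0,-1.4,0],0],[[0,-1.55,0],0],[[0,-1.62,0],0],[[0,-1.62,0],0]])

```text
time: 43.28
tool_pos: [0.49, 0.3972, 0.0897]
tool_rot: [3.141, -0.001, 0.04]
contact_force: [1.2, -4.3, 6.2]
opening: 0.0137
grip_force: 15.0
```

Call:
step_arm(motion=[[[0,-0.02,0],0],[[0,-0.04,0],0],[[0,-0.06,0],0],[[0,-0.08,0],0],[[0,-0.08,0],0]])

```text
time: 43.9
tool_pos: [0.49, 0.3976, 0.0896]
tool_rot: [3.133, 0.002, 0.039]
contact_force: [1.4, -20.3, 11.7]
opening: 0.0137
grip_force: 15.0
```

Call:
step_arm(motion=[[[0,0.04,0],0],[[0,0.04,0],0]])

```text
time: 44.15
tool_pos: [0.49, 0.3974, 0.0896]
tool_rot: [3.137, 0.0, 0.039]
contact_force: [1.2, -11.5, 8.5]
opening: 0.0138
grip_force: 15.0
```

Call:
step_arm(motion=[[[0,0,0],0],[[0,0,0],0],[[0,0,0],0],[[0,0,-0.5],0],[[0,0,-1.3],0],[[0,0,-2.2],0],[[-0.5,0.5,-2.8],0],[[-1.2,1.0,-2.8],0],[[-1.2,1.0,-2.8],0],[[-1.2,1.0,-2.8],0]], hand=150)

```text
time: 45.4
tool_pos: [0.4204, 0.3373, 0.2578]
tool_rot: [-3.141, -0.001, 0.04]
contact_force: [0.4, -0.3, 0.0]
opening: 0.0373
grip_force: 0.0
```

```bash
python3 - <<'E'
from fit import *
from det import greens
print(robot.observe()['tool_pos'])
w=cam('wrist','w14'); t=cam('top','t14'); greens(t,amin=25)
a=cv2.resize(w['pixels'][0:300,170:640],(640,409)); b=cv2.resize(t['pixels'][160:290,120:400],None,fx=640/280,fy=640/280)[:190]
b=cv2.resize(t['pixels'][180:270,120:330],(448,192))
im=np.zeros((600,640,3),np.uint8); im[:409]=a; im[409:,:448]=b[:191]; cv2.imwrite('pics/fin.png',im[:,:,::-1])
E
```

```text
[0.42044584 0.33728873 0.25778899]
green [586.9  83.4] 1114 [ 0.915 -0.82 ]
green [ 66.2 118.4] 1855 [0.811 0.664]
green [633.4 210.1] 397 [ 0.552 -0.91 ]
green [253.1 203.4] 50 [0.567 0.122]
green [251.  214.2] 111 [0.537 0.127]
green [249.4 233. ] 157 [0.485 0.13 ]
green [271.1 234.6] 198 [0.481 0.071]
green [576.8 296.5] 37 [ 0.322 -0.738]
```

View pics/fin.png

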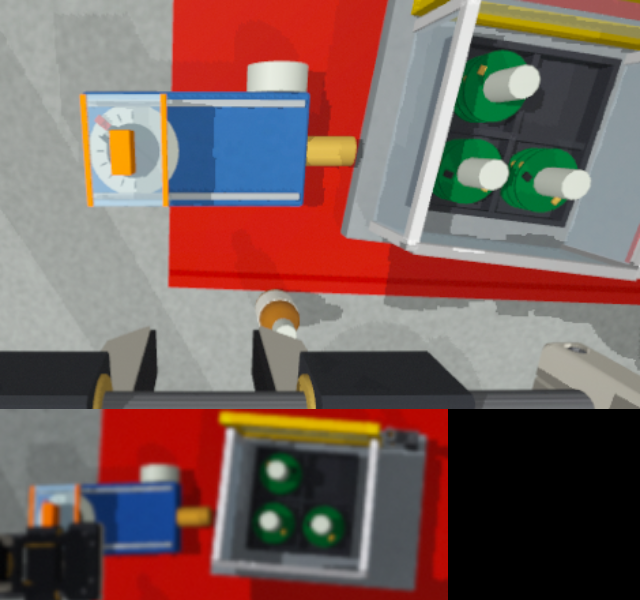

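```bash
python3 -c "
from h import *
w=load('w14'); print(onz(w,170+121*.734,152*.734,.091))
print(robot.hand_in())"
```

```text
[0.489906   0.39751346 0.091     ]
the job is handed in; nothing more can be done
None
```

The job is handed in: all three sensor modules on the bench are upright in their own nests, the gate is hung on both pins and shut, the knob is within about 1° of the red mark, and the lock hood is slid to its stop over the knob.

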